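Lock the painting rest's cross bar with its hitch pin

ROBOT

A 6-joint arm with a two-finger parallel gripper is mounted at the origin on the work surface. World frame = base frame: x ahead of the robot, y to its left, z up, the work surface at z = 0. Lengths are in m, angles in rad, forces in N, time in s.
With the tool pointing down it reaches from about 0.375 to 0.825 m from the base axis. Payload 5.5 kg.
Tool frame: the origin (TCP) lies midway between the tips of the shut fingers; the grasp point (between the pads) lies 19 mm behind it; z points along the fingers, y is the direction in which the jaws open and shut (so a half turn about z gives the same grasp; the last joint's range is limited). The gripper opens to 85 mm and grips with 20 to 120 N. Pads are 22 mm wide; open, the fingers measure 114 mm over their backs; the gripper's body (76 mm by 85 mm) begins 54 mm behind the grasp point. The pads swing forward as they close: fully open they stand 13 mm farther back than shut.
Start: joints at [1.345, 0.314, -0.047, 1.21, 0, 1.571], TCP at [0.134, 0.585, 0.2] pointing down, gripper open.
Joint ranges: [-2.67, 2.67], [-0.69, 1.73], [-1.03, 1.25], [-2.08, 2.16], [-1.42, 1.45], [-3.14, 3.14]. Speed limits (rad/s): [2.39, 2.39, 3.01, 3.14, 3.14, 3.14].

INTERFACE

Orientations are given as a unit quaternion [x, y, z, w].
In Python, from station import bot gives the robot as it stands. Calls block until the motion is done:
- bot.movep(position, orientation): joint-space move of the TCP to a pose.
- bot.servo_line(position, ori=None, rate=0.15): straight line of the TCP; ori=None keeps the orientation; rate is the mean speed in m/s.
- bot.goto_joints(angles): joint-space move.
- bot.let_go() and bot.clamp(): open the fingers fully, or close them until they stop; the grip force is fixed at half the most.
- bot.sleep(seconds).
- bot.solve_ik(position, orientation): joint angles nearest the present ones, or None.
- bot.read_state(): the state.
- bot.capture(name): name is "scene" or "top" or "wrist"; returns (picture, depth): 400x640x3 uint8, blue, green, red; 400x640 float32, m along the optical axis (not along the pixel's ray), 0 where there is no reading.
- bot.camera_params(name): a dict with "vertical_fov" (degrees; the focal length in pixels is half the picture's height over the tangent of half this angle, whatever the lens; pixels are square), "cx", "cy" (the principal point, pixels), "position" and "rotation" of the camera in the world. Camera axes: x right, y up, looking along -z (the intrinsics and any distortion apply to the point x, -y, -z); pixel columns grow to the right and rows downward; lengths in m; the calibration is good to about 2 mm. A picture is of the moment at which its call begins: read the wrist's pose just before it. camera_params takes no time and is no camera call; for the wrist camera it gives the pose at the moment of the call.
A pose or a line that the arm cannot do raises bot.IKError and nothing moves.
- bot.job_done(): hands the job in, once; it reports no verdict.
Trained networks look in the newest picture that a camera, given by its name, has taken for a name from the list of things; names that differ only in an ending like _2 or _b are one class to them, and where a whole thing is asked for, a point or a joint stands for the part that bears it (a point fixed in the world has none). Each returns a list of dicts, best first, with "conf" (0 to 1); they miss things now and then, are a little off and sometimes report something else, mostly with a low value. They report only what shows in the picture. A call takes as long as a camera call. They do not tell look-alikes from the thing itself.
- bot.spot_in(camera, thing): "location" ([x, y, z] in m, in world coordinates, good to about 4 mm: the middle of the surface that is visible of it).
The state is a dict: "t": time; "qpos": joint angles; "qvel": joint speeds; "tau": joint torques, N m; "ee_pos": TCP position; "ee_rot": TCP orientation; "wrist_force": force on the tool from outside, world axes, zero at the start; "wrist_torque": the same for the moment, N m; "gripper_width": opening from 0.0 (shut) to 1.0 (fully open).
Only numpy, scipy, OpenCV 4.12 (cv2) and the standard library are available. Lean on these libraries where they do the work, as an engineer would, in place of code of your own. Each camera call takes 0.05 s, during which the arm holds its last target.

TASK

Move the hitch pin from its parking stand to the sloping painting rest: squeeze its red lever against its yellow head to swing the sprung loop open, draw it out, and with the loop held open push it fully home through the cross hole near the free end of the square steel bar, which has some end play. Only then let go, so that the loop springs shut round the bar's end; leave the jar, bottle, paint tubes and brush where they stand.

Things in the scene. Friction and masses are not known exactly. Their poses are not given: they have to be found in the camera images.
- bar_mark (a point): Point on the upper face of the level 24 x 24 mm steel bar. The bar has end play: the cross hole's centre lies on this point's y axis anywhere from 9 mm before to 9 mm beyond it; find it by sight or touch. z: hole axis, out of its mouth, leaning 24 to 39 degrees from vertical towards the robot; y: along the bar to its free end, 16 mm from the hole; x completes them.
- board (a joint): Slope of the painting rest's board and bar, rad (0 = level); a very stiff hinge, left as it stands. Hole: 11.3 mm wide, straight through 24 mm, 1.5 mm chamfer; the bar slides along y at about 4 N, so a pin that has entered centres it. From bar_mark along -y: wooden cheek after 68 mm (13 mm above the bar's face), white box after 132 mm (70 mm above it). Clear beyond the free end.
- pin_head (a point): Centre of the hitch pin's yellow grip head, 16 x 16 mm and 35 mm tall (pin z). Pin axes: z along the pin away from its tip, y to the side of the sprung loop and red lever, x along the loop's hinge line. The pin with its loop weighs about 150 g.
- pin_seat (a point): Centre of the underside of the pin's collar (18 mm across, 3 mm thick), 20.5 mm below pin_head; pin axes. Below it the steel shaft: 10 mm thick, 40 mm long, tapered to 6 mm over its last 6 mm. At the start it lies on the parking stand's top; with the pin fully home it lies on the bar's upper face at the hole's mouth, axes as bar_mark's (loop on the free-end side).
- loop (a joint): Swing of the pin's loop, rad: 0 = shut (legs along the shaft, cross wire 8 mm beside the pin's tip), 0.5 = fully open. A spring always drives it shut (0.08 to 0.15 N m). It opens by squeezing the red lever against the head's +y face, 6 to 10 N: a grip across head and lever along pin y. Over about 0.3 rad it passes the bar's end.
- loop_wire (a point): Middle of the loop's cross wire, 38 mm from the hinge line. The loop is 5 mm steel wire, 39 mm wide over all (pin x). Hinge line: 8 mm to pin +y, 6 mm above pin_seat. The red lever on the same hinge is 18 mm wide, 4 mm thick, and stands 14 to 36 mm above pin_seat; shut, its top is splayed to 27 mm from the pin's axis; fully squeezed it lies flat, its outer face 12.5 mm from the axis.
- holder: Parking stand, fixed, origin under the pin's parking hole; axes at the start nearly the pin's. Top 60 mm up: a wooden lug 24 x 24 mm with a 13 mm upright hole, ending 12 mm beyond the hole centre on +y; the pin's loop is shut round that end. Post on its -y side, foot 80 x 80 mm. The pin is drawn out straight up with the loop held open.
- jar: Glass jar with two brushes, 72 mm across, 110 mm high (brushes to 150 mm); origin under its centre. Bystander.
- glue: White glue bottle, 64 mm across, 150 mm high; origin under its centre. Bystander.
- tube_red: Standing red paint tube, 38 mm across, 125 mm high; origin under its centre. Bystander.
- tube_yellow: Standing yellow paint tube, same size. Bystander.
- tube_black: Standing black paint tube, same size. Bystander.
- flat_brush: Paint brush lying on the table in front of the rest. Bystander.
Mind the look-alikes: they are no part of the job. Of the things like the part that bears pin_head, leave any that is black or orange; of the rest the larger one is meant.

How it is judged:
On the way, in this order (a step that is already met when the one before it is completed fails the run):
1. the pin is fully home in the bar's cross hole, its loop still held open (x of pin_seat in the frame of bar_mark between -0.0035 and 0.0035 m and y of pin_seat in the frame of bar_mark between -0.013 and 0.013 m and z of pin_seat in the frame of bar_mark between -0.0035 and 0.0035 m and angle between the z axis of pin_seat and the z axis of bar_mark, either way round below 0.12 rad and value of joint loop above 0.3 rad), for 0.1 s.
2. the loop is shut round the bar's end, the pin still home (x of pin_seat in the frame of bar_mark between -0.0045 and 0.0045 m and y of pin_seat in the frame of bar_mark between -0.013 and 0.013 m and z of pin_seat in the frame of bar_mark between -0.0045 and 0.0045 m and value of joint loop below 0.1 rad and z of loop_wire in the frame of bar_mark below -0.026 m), for 0.2 s.
At the end, for the whole second after the job is handed in: The pin is in the bar's hole: collar within 4.5 mm of the bar's upper face, axis within 4.5 mm of the bar's middle line and 0.15 rad of the hole's direction. The loop is shut to within 0.1 rad, its cross wire beneath the bar, more than 26 mm below its upper face. All is released (all of step 2 and angle between the z axis of pin_seat and the z axis of bar_mark, either way round below 0.15 rad); the robot touches nothing.
It fails at once if a bystander (jar, glue bottle, paint tube, brush) is moved more than 30 mm (distance of any of jar, glue, tube_red, tube_yellow, tube_black, flat_brush from where it was at the start of the episode above 0.03 m).
It also fails if it takes over 51 s, if anything falls off the work surface, if the arm or the gripper's body presses on something with over 40 N, if the wrist force passes 120 N, or if a joint passes its speed limit or range.

## Working session

There is one attempt and no reset: what is moved stays moved. The work goes in short steps, each a Python script; the robot and the scene stay as the last script left them, time stands still between calls to the robot, and variables do not carry over. Pictures are saved under pics/ and viewed, and the job is handed in when it is done.

```bash
ls; mkdir -p pics
python3 - <<'E'
from station import bot
import cv2,numpy as np
for n in ["scene","top","wrist"]:
    im,d=bot.capture(n); cv2.imwrite(f"pics/a_{n}.png",im); np.savez(f"a_{n}.npz",im=im,d=d)
    p=bot.camera_params(n); print(n,p)
print(bot.read_state())
E
```

```text
pics
scene {'vertical_fov': 45.96156076508024, 'cx': 317.7350818023808, 'cy': 200.40530589285981, 'position': array([1.10143281, 0.34482596, 0.87757698]), 'rotation': array([0.17083941, 0.28652861, 0.79943928, 0.49961195])}
top {'vertical_fov': 54.37468204638985, 'cx': 323.4102382044666, 'cy': 200.0391788574648, 'position': array([0.37137402, 0.04106801, 1.06888234]), 'rotation': array([-0.06418888,  0.06513145,  0.71251358, -0.69567383])}
wrist {'vertical_fov': 67.73592395553587, 'cx': 320.7784143809144, 'cy': 201.0769249766849, 'position': array([0.06503526, 0.60086052, 0.37290525]), 'rotation': array([-0.1122519 , -0.08886619,  0.61665625,  0.77410424])}
{'t': 0.15, 'qpos': array([ 1.34497864e+00,  3.14097012e-01, -4.78393394e-02,  1.21020888e+00,
       -2.13491834e-05,  1.57079094e+00]), 'qvel': array([-2.45650630e-04, -3.44128679e-03,  3.59236962e-03, -1.01442468e-04,
        5.06220786e-04, -8.71721182e-06]), 'tau': array([ 2.95807758e-04, -5.40047300e+01,  3.40059614e+01,  1.32748994e-02,
        1.52850447e-05,  1.07553851e-05]), 'ee_pos': array([0.13424046, 0.58429023, 0.19951703]), 'ee_rot': array([ 1.12666384e-01,  9.93632644e-01, -6.71361016e-04, -6.53851999e-05]), 'wrist_force': array([0.62322623, 0.37144232, 0.09639655]), 'wrist_torque': array([-4.19126641e-03,  5.69918020e-05,  8.28090510e-03]), 'gripper_width': 1.0013086528756152}
```

View pics/a_scene.png

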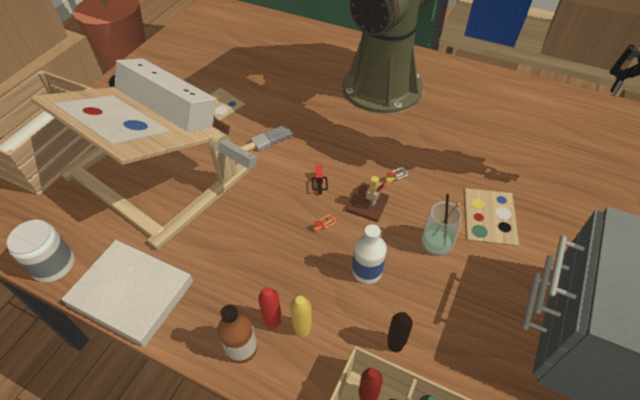

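View pics/a_top.png

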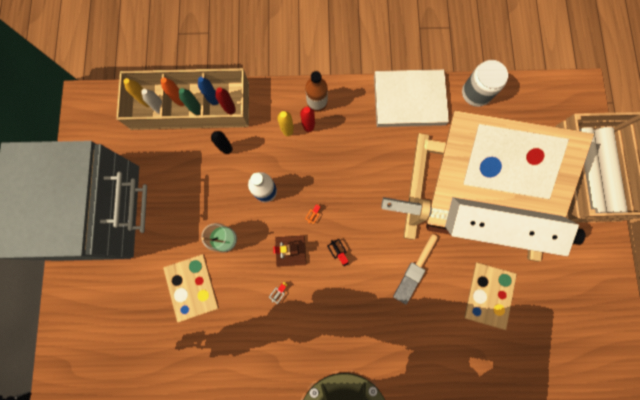

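View pics/a_wrist.png

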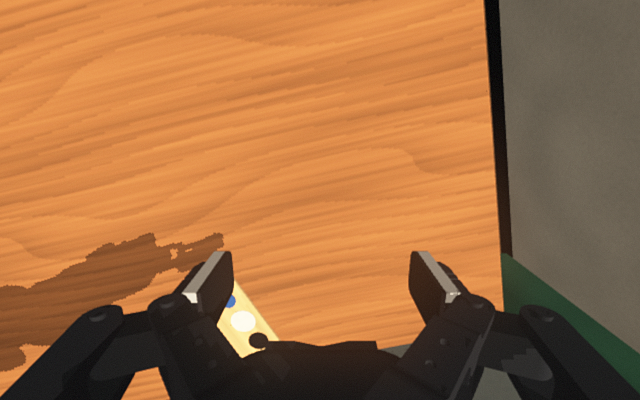

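```bash
cat > h.py <<'E'
import numpy as np,cv2
from scipy.spatial.transform import Rotation as R
def K(p):
    f=200/np.tan(np.radians(p['vertical_fov'])/2); return f,p['cx'],p['cy']
def Rm(p):
    r=np.asarray(p['rotation']); return R.from_quat(r).as_matrix() if r.size==4 else r
def back(p,u,v,d):
    f,cx,cy=K(p); u=np.asarray(u,float);v=np.asarray(v,float);d=np.asarray(d,float)
    c=np.stack([(u-cx)/f*d,-(v-cy)/f*d,-d],-1); return c@Rm(p).T+p['position']
def proj(p,X):
    f,cx,cy=K(p); c=(np.asarray(X,float)-p['position'])@Rm(p); return np.stack([cx+f*c[...,0]/-c[...,2],cy-f*c[...,1]/-c[...,2]],-1)
E
python3 - <<'E'
from station import bot
from h import *
a=cv2.imread("pics/a_scene.png");b=cv2.imread("pics/a_top.png")
c1=cv2.resize(a[140:260,290:470],None,fx=4,fy=4,interpolation=cv2.INTER_CUBIC)
c2=cv2.resize(b[190:310,250:430],None,fx=4,fy=4,interpolation=cv2.INTER_CUBIC)
cv2.imwrite("pics/b_scene.png",c1);cv2.imwrite("pics/b_top.png",c2)
for n in ["scene","top"]:
    for t in ["pin_head","loop","holder","board","jar","glue","tube_red","tube_yellow","tube_black","flat_brush"]:
        print(n,t,[(np.round(x['location'],3).tolist(),round(x['conf'],2),np.round(proj(bot.camera_params(n),x['location'])).tolist()) for x in bot.spot_in(n,t)][:5])
E
```

```text
scene pin_head [([0.436, 0.147, 0.078], 0.78, [375.0, 187.0]), ([0.538, 0.065, 0.012], 0.74, [322.0, 225.0]), ([0.422, 0.004, 0.019], 0.67, [320.0, 179.0]), ([0.33, 0.158, 0.011], 0.59, [393.0, 176.0])]
scene loop [([0.416, -0.007, 0.018], 0.51, [317.0, 176.0]), ([0.438, 0.146, 0.067], 0.45, [374.0, 191.0])]
scene holder [([0.444, 0.13, 0.012], 0.81, [364.0, 205.0])]
scene board [([0.546, -0.35, 0.209], 0.61, [149.0, 108.0]), ([0.44, 0.148, 0.069], 0.16, [374.0, 191.0])]
scene jar [([0.485, 0.31, 0.073], 0.72, [439.0, 230.0])]
scene glue [([0.619, 0.205, 0.1], 0.66, [368.0, 254.0])]
scene tube_red [([0.794, 0.083, 0.09], 0.76, [269.0, 306.0])]
scene tube_yellow [([0.787, 0.139, 0.091], 0.79, [298.0, 315.0])]
scene tube_black [([0.738, 0.315, 0.091], 0.76, [400.0, 332.0])]
scene flat_brush [([0.35, -0.182, 0.015], 0.56, [269.0, 139.0])]
top pin_head [([0.319, 0.161, 0.012], 0.62, [279.0, 293.0]), ([0.532, 0.065, 0.018], 0.59, [314.0, 212.0]), ([0.424, -0.002, 0.022], 0.57, [340.0, 252.0]), ([0.425, 0.144, 0.09], 0.54, [282.0, 251.0]), ([0.426, 0.126, 0.014], 0.4, [292.0, 252.0])]
top loop [([0.326, 0.158, 0.017], 0.43, [280.0, 291.0]), ([0.428, 0.157, 0.079], 0.41, [277.0, 250.0]), ([0.431, 0.146, 0.09], 0.31, [281.0, 249.0])]
top holder [([0.423, 0.124, 0.013], 0.76, [293.0, 253.0])]
top board [([0.561, -0.378, 0.208], 0.81, [506.0, 183.0])]
top jar [([0.463, 0.307, 0.063], 0.93, [220.0, 239.0])]
top glue [([0.584, 0.188, 0.1], 0.81, [264.0, 189.0]), ([0.355, -0.193, 0.015], 0.65, [412.0, 276.0])]
top tube_red [([0.77, 0.07, 0.096], 0.58, [309.0, 119.0])]
top tube_yellow [([0.757, 0.136, 0.095], 0.59, [284.0, 125.0]), ([0.466, 0.31, 0.066], 0.31, [218.0, 237.0])]
top tube_black [([0.715, 0.303, 0.091], 0.9, [221.0, 142.0]), ([0.421, 0.126, 0.016], 0.67, [292.0, 254.0])]
top flat_brush [([0.352, -0.194, 0.018], 0.57, [413.0, 277.0])]
```

View pics/b_scene.png

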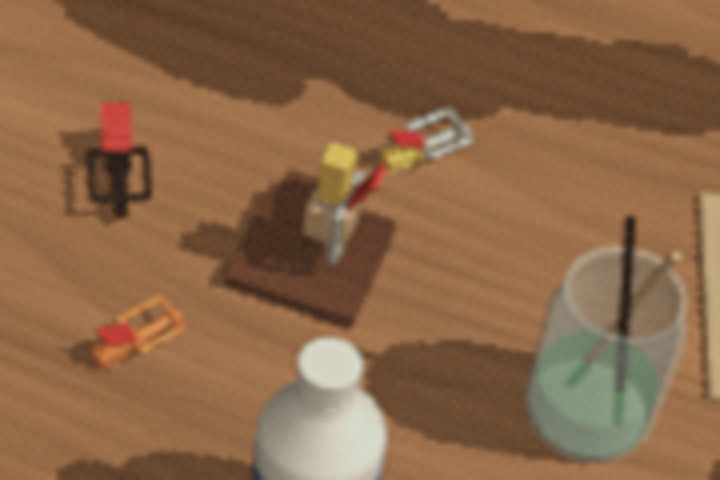

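View pics/b_top.png

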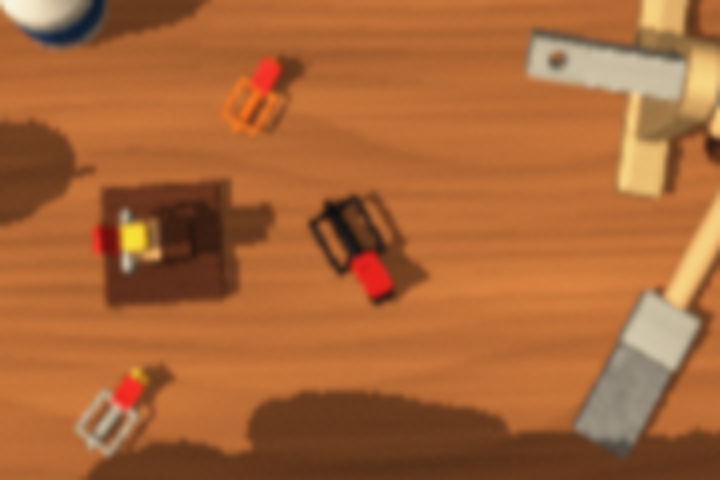

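Run:
```python
from station import bot
from h import *
p=bot.camera_params("top"); z=np.load("a_top.npz"); d=z['d']
np.set_printoptions(precision=4,suppress=True)
vs,us=np.mgrid[195:220,378:424]
P=back(p,us,vs,d[195:220,378:424])
print(np.round(P[::2,::3,2],3))
m=(us>386)&(us<416)&(vs>201)&(vs<209)
X=P[m]; X=X[X[:,2]>0.08]; 
for _ in range(5):
    c=np.median(X,0) if _==0 else X.mean(0); u,s,vt=np.linalg.svd(X-X.mean(0)); n=vt[2]*np.sign(vt[2][2]); r=(X-X.mean(0))@n; X=X[abs(r)<max(.002,2.5*r.std())]
print(len(X),X.mean(0),n,"lean deg",np.degrees(np.arccos(n[2])),r.std())
# wrist camera relative to tool
s=bot.read_state(); w=bot.camera_params("wrist"); Rt=R.from_quat(s['ee_rot']).as_matrix()
print("cam in tool",Rt.T@(w['position']-s['ee_pos'])); print(Rt.T@Rm(w)); print(Rt)
# pin orientation via stand foot etc
```

```text
[[-0.002 -0.001  0.003 -0.001  0.     0.     0.004  0.002 -0.002  0.001
   0.002  0.018  0.02   0.02   0.021  0.   ]
 [ 0.     0.003 -0.    -0.003  0.003  0.001  0.001  0.002  0.001 -0.
   0.004  0.021  0.021  0.023  0.02   0.001]
 [-0.004  0.002  0.145  0.143  0.138  0.132  0.     0.004 -0.001 -0.001
  -0.     0.017  0.018  0.017  0.02   0.001]
 [-0.004  0.003  0.149  0.152  0.151  0.151  0.148  0.144  0.137  0.132
  -0.003  0.024  0.018  0.023  0.13   0.153]
 [ 0.     0.002  0.149  0.151  0.001  0.149  0.151  0.152  0.153  1.069
   0.15   0.143  0.14   0.132  0.134  0.16 ]
 [ 0.001  0.12   0.145  0.132  0.127  0.149  0.144  0.148  0.151  0.149
   0.152  0.154  0.152  0.152  0.144  0.16 ]
 [-0.001  0.129  0.144  0.144  0.142  0.147  0.15   0.142  0.151  0.15
   0.149  0.148  0.151  0.151  0.153  0.16 ]
 [ 0.001  0.002  0.143  0.144  0.145  0.142  0.143  0.145  0.146  0.145
   0.148  0.146  0.147  0.15   0.147  0.162]
 [-0.002 -0.003  0.004 -0.002  0.    -0.002  0.141  0.145  0.145  0.144
   0.146  0.143  0.144  0.143  0.146  0.16 ]
 [-0.001  0.001 -0.002  0.001  0.001 -0.     0.003 -0.002  0.001  0.002
   0.142  0.142  0.144  0.141  0.147  0.157]
 [-0.001 -0.002  0.     0.001  0.003  0.001  0.002  0.002  0.001  0.002
   0.021  0.043  0.08   0.116  0.148  0.153]
 [ 0.002  0.007 -0.001 -0.     0.001 -0.002  0.002  0.003  0.001 -0.002
   0.023  0.043  0.084  0.122  0.149  0.156]
 [ 0.003 -0.001 -0.001 -0.    -0.     0.     0.001 -0.004  0.    -0.001
   0.018  0.049  0.084  0.121  0.14   0.144]]
194 [ 0.5237 -0.1465  0.1564] [ 0.9848 -0.0308  0.171 ] lean deg 80.15481125961529 0.004739245605880578
cam in tool [ 0.0711  0.0004 -0.1734]
[[ 0.0003  0.959   0.2834]
 [ 1.     -0.0001 -0.0005]
 [-0.0004  0.2834 -0.959 ]]
[[-0.9746  0.2239  0.    ]
 [ 0.2239  0.9746  0.    ]
 [-0.      0.     -1.    ]]
```

Run:
```python
from station import bot
from h import *
b=cv2.imread("pics/a_top.png")
cv2.imwrite("pics/c_top1.png",cv2.resize(b[190:225,370:430],None,fx=12,fy=12,interpolation=cv2.INTER_CUBIC))
```

```text
(no output)
```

View pics/c_top1.png

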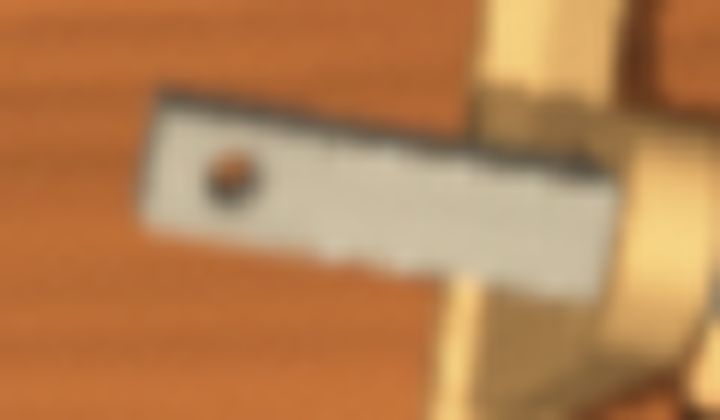

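```bash
cat >> h.py <<'E'
def tool(a,yaw=0.0):
    """tool z=(sin a,0,-cos a) leaned away from robot by a, then yaw about world z; tool y~+world y"""
    z=np.array([np.sin(a),0,-np.cos(a)]); y=np.array([0,1.,0]); x=np.cross(y,z)
    return R.from_euler('z',yaw)*R.from_matrix(np.stack([x,y,z],1))
def shot(bot,n,name):
    p=bot.camera_params(n); im,d=bot.capture(n); cv2.imwrite(f"pics/{name}.png",im); np.savez(f"{name}.npz",im=im,d=d,**{'vertical_fov':p['vertical_fov'],'cx':p['cx'],'cy':p['cy'],'position':p['position'],'rotation':p['rotation']}); return im,d,p
E
python3 - <<'E'
from station import bot
from h import *
np.set_printoptions(precision=4,suppress=True)
q=tool(0,0).as_quat(); print(bot.solve_ik([.42,.145,.165],q))
bot.movep([.42,.145,.165],q); print(bot.read_state()['t'],bot.read_state()['qpos'])
shot(bot,"wrist","d_pin")
q=tool(np.radians(12),-0.1).as_quat(); print(bot.solve_ik([.49,-.14,.24],q))
bot.movep([.49,-.14,.24],q); print(bot.read_state()['t'],bot.read_state()['qpos'])
shot(bot,"wrist","d_bar")
E
```

```text
[ 0.3324  0.0405 -0.4594  1.0708  0.      0.3324]
3.05 [ 0.3335  0.0408 -0.4589  1.0708  0.0002  0.3327]
[-0.3089 -0.0602 -0.4102  1.0157  0.0431 -0.2045]
4.25 [-0.3076 -0.0598 -0.4107  1.0159  0.0436 -0.204 ]
```

View pics/d_pin.png

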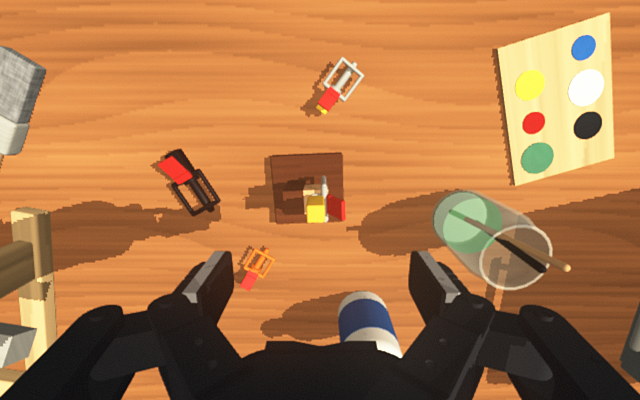

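View pics/d_bar.png

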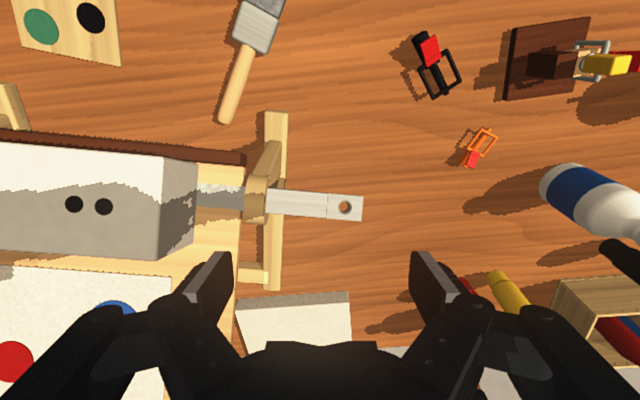

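Run:
```python
from h import *
np.set_printoptions(precision=4,suppress=True)
a=cv2.imread("pics/d_pin.png");b=cv2.imread("pics/d_bar.png")
cv2.imwrite("pics/e_pin.png",cv2.resize(a[145:230,260:360],None,fx=7,fy=7,interpolation=cv2.INTER_CUBIC))
cv2.imwrite("pics/e_bar.png",cv2.resize(b[175:235,255:375],None,fx=6,fy=6,interpolation=cv2.INTER_CUBIC))
z=np.load("d_bar.npz"); p={k:z[k] for k in ['vertical_fov','cx','cy','position','rotation']}; d=z['d']
g=np.load("d_pin.npz"); 
vs,us=np.mgrid[190:220,272:360]
P=back(p,us,vs,d[190:220,272:360])
print((P[:,::8,2]*1000).round().astype(int))
```

```text
[[142 141 141   0   0   1   1   1  -1   1   0]
 [141 141 142 141 131   1  -1   1   1   0   1]
 [141 141 143 142 141 139   1   0   1   0  -1]
 [142 143 143 142 141 140 139 120   1   0  -1]
 [143 144 142 142 141 141 142 141 137  -1   0]
 [143 143 142 141 143 142 141 142 140 142   0]
 [144 144 143 143 142 143 141 142 141 141 141]
 [143 143 142 142 143 143 143 142 143 142 142]
 [145 145 145 144 144 142 143 143 143 142 142]
 [145 145 144 143 144 145 143 142 142 144 142]
 [146 145 145 144 144 144 144 143 145 143 143]
 [145 145 145 145 145 144 144 145 144 142 142]
 [146 145 147 146 145 146 143 144 145   1 144]
 [147 146 145 146 144 146 144 144 144   1 144]
 [147 147 146 146 145 145 146 145 145   1 144]
 [147 147 148 146 146 146 145 146 144   0 145]
 [147 148 148 146 148 146 146 146 146   1 144]
 [148 147 147 148 147 147 147 146 147   0 146]
 [148 149 148 148 146 147 148 147 146   0 146]
 [149 149 149 148 147 147 148 148 146   0 146]
 [149 149 149 149 149 148 148 147 147   0 147]
 [149 150 149 149 150 149 147 149 148 130 148]
 [150 151 150 151 150 149 149 149 148 137 147]
 [151 151 150 150 150 150 149 149 148 147 148]
 [ 19 150 151 150 150 149 149 150 150 148 149]
 [ 21  21   0 151 151 150 149 149 150 149 149]
 [ 21  20   2   1 151 149 150 151 150 150 149]
 [ 20  19   0   0   0 150 151 149 150 150 150]
 [ 21  19   1   1   0  -1  -1 394 151 151 151]
 [ 20  19   0   2   0   0   1   0 151 150 152]]
```

View pics/e_pin.png

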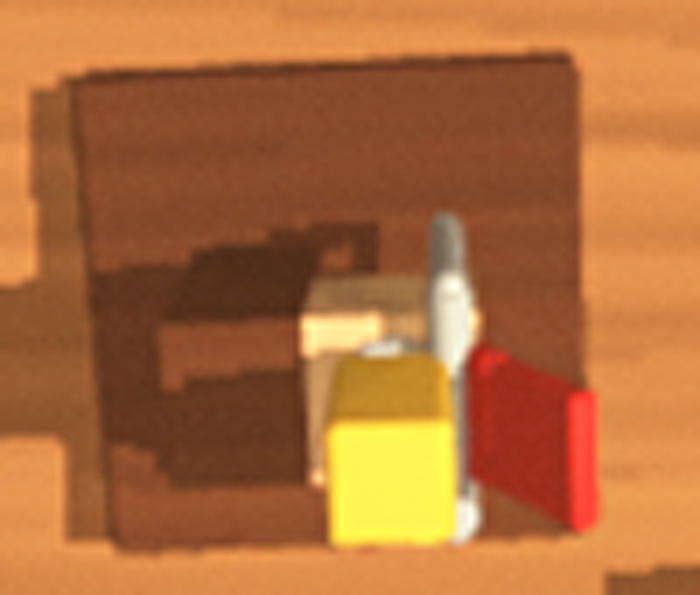

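View pics/e_bar.png

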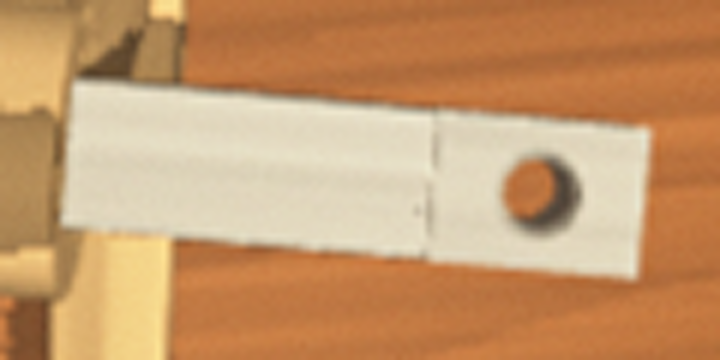

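Run:
```python
from h import *
np.set_printoptions(precision=4,suppress=True)
def load(n):
    z=np.load(n+".npz"); return {k:z[k] for k in ['vertical_fov','cx','cy','position','rotation']},z['d']
p,d=load("d_bar")
def px(U,V,s,u0,v0): return np.array([(U+.5)/s-.5+u0,(V+.5)/s-.5+v0])
C=np.array([px(*c,6,255,175) for c in [(75,80),(652,128),(638,280),(60,228)]])
m=np.zeros(d.shape,np.uint8); cv2.fillPoly(m,[np.round(C).astype(np.int32)],1); m=cv2.erode(m,np.ones((5,5)))
h=px(541,196.5,6,255,175)
vs,us=np.nonzero(m); ok=np.hypot(us-h[0],vs-h[1])>10; us,vs=us[ok],vs[ok]
P=back(p,us,vs,d[vs,us])
X=P[abs(P[:,2]-.146)<.02]
for _ in range(4):
    c=X.mean(0);n=np.linalg.svd(X-c)[2][2];n*=np.sign(n[2]);r=(X-c)@n;X=X[abs(r)<.004]
print(len(X),c,n,"lean",np.degrees(np.arccos(n[2])),r.std())
def ray(p,uv):
    a=back(p,uv[0],uv[1],1.0)-p['position']; return a
def onplane(p,uv): 
    a=ray(p,uv); t=((c-p['position'])@n)/(a@n); return p['position']+t*a
W=[onplane(p,x) for x in C]; H=onplane(p,h); print("corners",np.array(W)); print("hole",H)
print("widths",np.linalg.norm(W[0]-W[3]),np.linalg.norm(W[1]-W[2]))
e1=W[1]-W[0];e2=W[2]-W[3]; 
for e in(e1,e2): e=e/np.linalg.norm(e); print("dir",e,"yaw",np.degrees(np.arctan2(-e[0],e[1])))
print("hole to end",np.linalg.norm((W[1]+W[2])/2-H), "dist to edges", [np.linalg.norm(np.cross(H-W[i],e/np.linalg.norm(e))) for i,e in((0,e1),(3,e2))])
# pin
p,d=load("d_pin")
F=[(328,420),(455,415),(455,543),(328,546)]
for zt in (.098,):
    Q=[]
    for f in F:
        uv=px(*f,7,260,145); a=ray(p,uv); Q.append(p['position']+a*(zt-p['position'][2])/a[2])
    Q=np.array(Q); print(Q,"c",Q.mean(0),np.linalg.norm(Q-np.roll(Q,1,0),axis=1))
u,v=px(391,480,7,260,145).round().astype(int); PP=back(p,*np.meshgrid(np.arange(u-5,u+6),np.arange(v-5,v+6)),d[v-5:v+6,u-5:u+6]); print("head top z",np.median(PP[...,2]))
F=[(75,75),(575,55),(590,538),(115,550)]
Q=[]
for f in F:
    uv=px(*f,7,260,145); a=ray(p,uv); Q.append(p['position']+a*(.012-p['position'][2])/a[2])
Q=np.array(Q);print("foot",Q,Q.mean(0),np.linalg.norm(Q-np.roll(Q,1,0),axis=1))
```

```text
1703 [ 0.5206 -0.1535  0.1457] [-0.4224  0.0839  0.9025] lean 25.510567526797917 0.0007022486630095488
corners [[ 0.5024 -0.1907  0.1407]
 [ 0.52   -0.1005  0.1405]
 [ 0.5417 -0.1048  0.1511]
 [ 0.5231 -0.1954  0.1508]]
hole [ 0.5278 -0.1192  0.1459]
widths 0.02352108690812127 0.0245051129507756
dir [ 0.1917  0.9815 -0.0015] yaw -11.05145064510407
dir [0.2012 0.9795 0.0032] yaw -11.606012901160717
hole to end 0.01679081970261031 dist to edges [np.float64(0.012377108066924132), np.float64(0.01194737187328348)]
[[0.4233 0.1339 0.098 ]
 [0.4226 0.1492 0.098 ]
 [0.4391 0.1493 0.098 ]
 [0.4395 0.1337 0.098 ]] c [0.4311 0.1415 0.098 ] [0.0162 0.0153 0.0164 0.0156]
head top z 0.09776660304310489
foot [[0.3935 0.0908 0.012 ]
 [0.3903 0.1688 0.012 ]
 [0.4704 0.173  0.012 ]
 [0.4726 0.0938 0.012 ]] [0.4317 0.1316 0.012 ] [0.0791 0.0781 0.0802 0.0792]
```

```bash
python3 - <<'E'
from station import bot
from h import *
np.set_printoptions(precision=4,suppress=True)
z=np.load("d_pin.npz"); p={k:z[k] for k in ['vertical_fov','cx','cy','position','rotation']};d=z['d']
vs,us=np.mgrid[140:235,255:360]; P=back(p,us,vs,d[140:235,255:360]); m=(P[...,2]>.03)&(P[...,1]>.06)&(P[...,1]<.125)
print(P[m].max(0) if m.any() else None, m.sum())
yaw=np.radians(2.0); q=tool(0,yaw)
g=np.array([.4311,.1415])+2.25e-3*np.array([-np.sin(yaw),np.cos(yaw)])
bot.movep([g[0],g[1],.15],q.as_quat())
bot.servo_line([g[0],g[1],.068],rate=.1)
s=bot.read_state();print(s['t'],s['ee_pos'],s['wrist_force'],s['gripper_width'])
shot(bot,"wrist","f_pre");shot(bot,"scene","f_pre_s")
E
python3 -c "
import cv2
a=cv2.imread('pics/f_pre_s.png');cv2.imwrite('pics/f_pre_s2.png',cv2.resize(a[100:250,280:480],None,fx=4,fy=4))"
```

```text
[0.4452 0.125  0.0621] 502
6.4167 [0.4316 0.1438 0.0685] [-0.3722  0.2746  0.6988] 1.0014537493593432
```

View pics/f_pre.png

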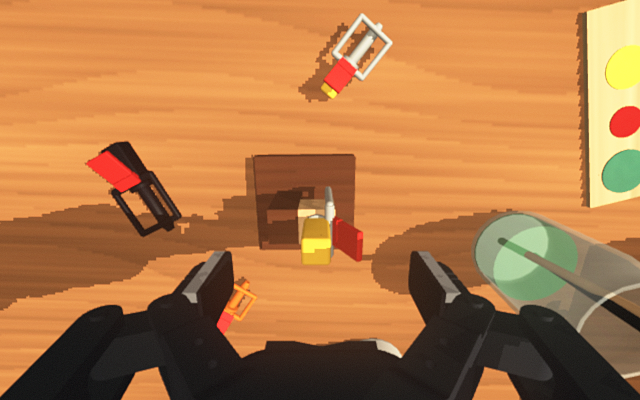

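View pics/f_pre_s2.png

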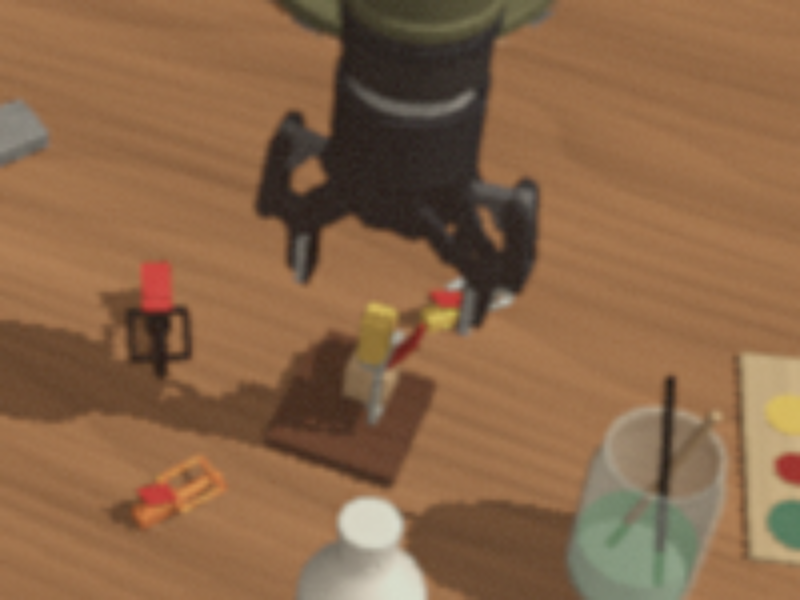

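Run:
```python
from station import bot
from h import *
np.set_printoptions(precision=4,suppress=True)
z=np.load("f_pre.npz"); p={k:z[k] for k in ['vertical_fov','cx','cy','position','rotation']};d=z['d']
print(p['position'],d[257,316],back(p,316,257,d[257,316]),"expected head top",proj(p,[.4311,.1415,.098]))
print("TCP px",proj(p,[.4316,.1438,.0685]))
s=bot.read_state();print(s['t'],s['ee_pos'],s['qpos'])
im,d,p=shot(bot,"wrist","f_pre2"); print(p['position'])
```

```text
[0.3604 0.1415 0.2418] 0.15980469 [0.4346 0.1416 0.0972] expected head top [315.9752 251.6876]
TCP px [320.3352 231.4467]
6.5167 [0.4317 0.1439 0.0687] [ 0.3218  0.1433 -0.5832  0.8429 -0.      0.287 ]
[0.3605 0.1416 0.242 ]
```

View pics/f_pre2.png

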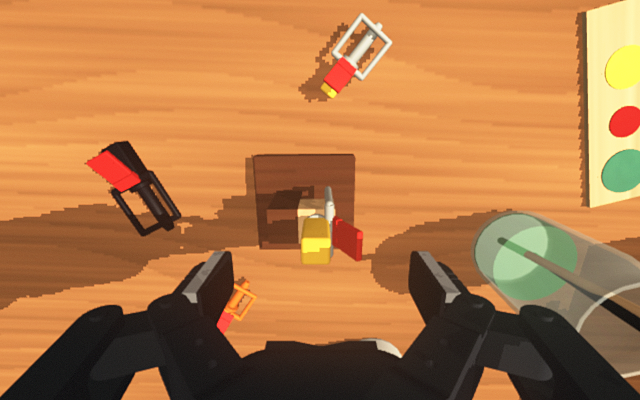

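Run:
```python
from station import bot
from h import *
np.set_printoptions(precision=1,suppress=True)
s=bot.camera_params("scene")
for n,X in dict(tipL=[.4316,.101,.081],tipR=[.4316,.186,.081],head=[.4311,.1415,.098],seat=[.4311,.1415,.06]).items():
    u=proj(s,X); print(n,u,(u-[280,100])*4)
z=np.load("f_pre_s.npz");d=z['d']
for (U,V) in [(300,270),(470,315)]:
    u,v=int(U/4+280),int(V/4+100)
    blk=d[v-3:v+4,u-3:u+4]; dd=blk.min(); print(back(s,u,v,dd)*1000)
w=bot.camera_params("wrist");z=np.load("f_pre2.npz");d=z['d']
for u,v in [(228,258),(212,275),(415,258),(435,275)]: print(u,v,back(w,u,v,d[v,u])*1000)
```

```text
tipL [356.8 178. ] [307.3 311.8]
tipR [392.3 190.4] [449.2 361.6]
head [374.2 178.6] [376.8 314.4]
seat [372.9 189.7] [371.5 359. ]
[450.7 101.9 136.1]
[445.  194.6 139.8]
228 258 [426.6 101.  116.9]
212 275 [423.5 100.9 137.3]
415 258 [421.6 186.3 120.7]
435 275 [420.  188.7 138.1]
```

Run:
```python
from station import bot
from h import *
np.set_printoptions(precision=1,suppress=True)
w=bot.camera_params("wrist");z=np.load("f_pre2.npz");d=z['d']; im=z['im']
for v in range(246,300,4):
    print(v,[tuple((back(w,u,v,d[v,u])*1000).round().astype(int)) for u in (200,210,220,226,231)])
cv2.imwrite("pics/g.png",cv2.resize(im[230:310,160:260],None,fx=7,fy=7,interpolation=cv2.INTER_CUBIC))
```

```text
246 [(np.int64(478), np.int64(39), np.int64(0)), (np.int64(478), np.int64(47), np.int64(-1)), (np.int64(477), np.int64(56), np.int64(0)), (np.int64(477), np.int64(61), np.int64(-1)), (np.int64(476), np.int64(67), np.int64(1))]
250 [(np.int64(482), np.int64(38), np.int64(-1)), (np.int64(481), np.int64(47), np.int64(0)), (np.int64(481), np.int64(56), np.int64(0)), (np.int64(481), np.int64(62), np.int64(0)), (np.int64(480), np.int64(66), np.int64(0))]
254 [(np.int64(485), np.int64(38), np.int64(1)), (np.int64(486), np.int64(47), np.int64(-1)), (np.int64(424), np.int64(98), np.int64(119)), (np.int64(423), np.int64(101), np.int64(120)), (np.int64(485), np.int64(66), np.int64(-1))]
258 [(np.int64(489), np.int64(38), np.int64(0)), (np.int64(424), np.int64(95), np.int64(123)), (np.int64(423), np.int64(99), np.int64(123)), (np.int64(425), np.int64(101), np.int64(120)), (np.int64(428), np.int64(101), np.int64(114))]
262 [(np.int64(493), np.int64(37), np.int64(0)), (np.int64(423), np.int64(97), np.int64(128)), (np.int64(423), np.int64(101), np.int64(127)), (np.int64(426), np.int64(102), np.int6
[... 1504 characters left out ...]
22), np.int64(101), np.int64(149)), (np.int64(427), np.int64(101), np.int64(142)), (np.int64(434), np.int64(102), np.int64(131)), (np.int64(439), np.int64(101), np.int64(124)), (np.int64(443), np.int64(102), np.int64(118))]
294 [(np.int64(424), np.int64(101), np.int64(150)), (np.int64(429), np.int64(101), np.int64(142)), (np.int64(436), np.int64(101), np.int64(132)), (np.int64(441), np.int64(102), np.int64(125)), (np.int64(445), np.int64(102), np.int64(118))]
298 [(np.int64(424), np.int64(101), np.int64(151)), (np.int64(431), np.int64(101), np.int64(141)), (np.int64(437), np.int64(102), np.int64(132)), (np.int64(443), np.int64(101), np.int64(124)), (np.int64(530), np.int64(63), np.int64(0))]
```

View pics/g.png

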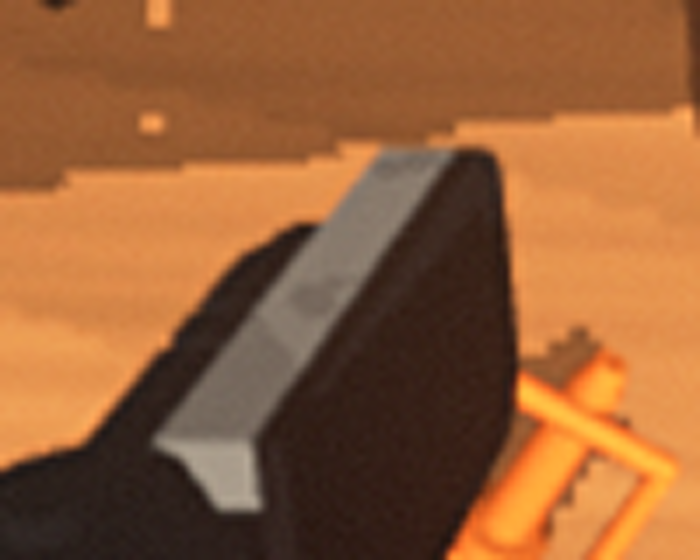

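Run:
```python
from station import bot
from h import *
np.set_printoptions(precision=4,suppress=True)
s=bot.read_state();p=s['ee_pos']
bot.servo_line([p[0],p[1],.14],rate=.15)
bot.clamp(); s=bot.read_state(); print(s['t'],s['ee_pos'],s['gripper_width'])
im,d,w=shot(bot,"wrist","h_shut")
bot.let_go(); print(bot.read_state()['t'],bot.read_state()['gripper_width'])
Rt=R.from_quat(s['ee_rot']).as_matrix()
for v in range(215,330,6):
    print(v,[tuple(((back(w,u,v,d[v,u])-s['ee_pos'])@Rt*1000).round().astype(int).tolist()) for u in (300,312,318,324,330,342)])
```

```text
7.9667 [0.4317 0.144  0.14  ] 0.003944150067547208
8.8 0.9927305294519524
215 [(-34, -22, 129), (-4, -6, 42), (-4, -2, 42), (-4, 3, 42), (-33, 10, 127), (-7, 17, 52)]
221 [(-45, -23, 140), (-45, -10, 140), (-45, -3, 141), (-44, 4, 139), (-45, 11, 140), (-45, 24, 141)]
227 [(-52, -23, 140), (-53, -10, 142), (-52, -3, 140), (-52, 4, 140), (-52, 11, 141), (-52, 24, 140)]
233 [(-59, -23, 140), (-60, -10, 141), (-59, -3, 140), (-59, 4, 140), (-59, 11, 140), (-60, 24, 141)]
239 [(-67, -23, 140), (-67, -10, 140), (-67, -3, 140), (-67, 4, 142), (-67, 11, 140), (-66, 24, 138)]
245 [(-74, -24, 140), (10, -4, -42), (10, -1, -41), (10, 2, -41), (10, 5, -41), (-74, 25, 140)]
251 [(6, -10, -40), (10, -4, -48), (10, -1, -47), (10, 2, -48), (10, 5, -48), (6, 11, -40)]
257 [(7, -9, -47), (10, -4, -55), (10, -1, -53), (10, 2, -53), (9, 4, -53), (6, 10, -46)]
263 [(6, -9, -52), (10, -3, -60), (10, -1, -60), (10, 2, -59), (10, 4, -59), (6, 10, -52)]
269 [(6, -9, -57), (10, -3, -64), (10, -1, -65), (10, 2, -64), (10, 4, -64), (6, 9, -57)]
275 [(13, -8, -74), (10, -3, -69), (9, -1, -67), (10, 2, -69), (10
[... 160 characters left out ...]
9), (4, 2, -69), (11, 4, -79), (11, 8, -80)]
293 [(11, -7, -83), (11, -3, -83), (1, -1, -68), (1, 2, -69), (11, 3, -83), (11, 8, -82)]
299 [(12, -7, -88), (11, -3, -86), (-1, -1, -69), (-1, 2, -69), (11, 3, -87), (11, 7, -87)]
305 [(16, -6, -97), (8, -3, -85), (-4, -1, -68), (-5, 2, -68), (10, 3, -89), (15, 7, -96)]
311 [(16, -6, -99), (1, -3, -80), (-7, -1, -68), (-7, 2, -68), (7, 3, -88), (17, 6, -100)]
317 [(16, -6, -102), (-1, -3, -80), (-11, -1, -68), (-10, 2, -68), (-2, 4, -79), (16, 6, -102)]
323 [(16, -5, -105), (-5, -3, -79), (-180, -3, 140), (-181, 4, 141), (-5, 4, -79), (16, 6, -105)]
329 [(16, -5, -107), (-7, -3, -80), (-188, -3, 139), (-189, 4, 140), (-6, 4, -80), (16, 6, -107)]
```

View pics/h_shut.png

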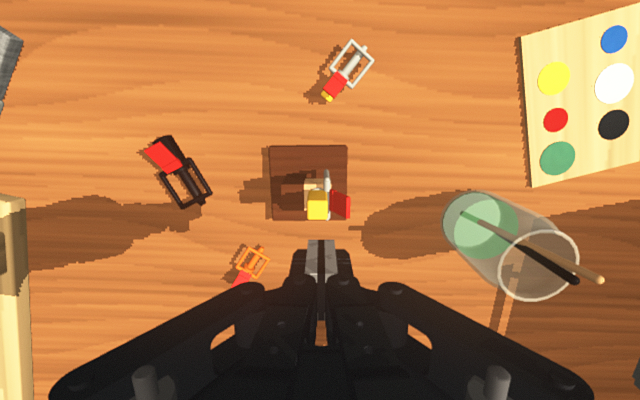

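Run:
```python
from station import bot
from h import *
np.set_printoptions(precision=4,suppress=True)
z=np.load("h_shut.npz"); w={k:z[k] for k in ['vertical_fov','cx','cy','position','rotation']};d=z['d'];im=z['im']
T=np.array([.4317,.144,.14]); Rt=tool(0,np.radians(2)).as_matrix()
for v in range(236,250,1):
    print(v,[tuple(((back(w,u,v,d[v,u])-T)@Rt*1000).round(1).tolist()) for u in (309,315,327,332)])
cv2.imwrite("pics/g2.png",cv2.resize(im[225:335,280:360],None,fx=7,fy=7,interpolation=cv2.INTER_CUBIC)[:600])
# scene: finger points in f_pre_s
s=bot.camera_params("scene");zz=np.load("f_pre_s.npz");d=zz['d']
vs,us=np.mgrid[120:200,340:420];P=back(s,us,vs,d[120:200,340:420])
for ylo,yhi in((.085,.104),(.183,.205)):
    m=(P[...,1]>ylo)&(P[...,1]<yhi)&(P[...,2]>.05)&(P[...,0]>.415)&(P[...,0]<.46)
    print(np.sort(P[m][:,2])[:15],np.percentile(P[m],[2,50,98],axis=0))
```

```text
236 [(-62.7, -13.1, 139.2), (-63.4, -6.3, 141.1), (-63.0, 7.4, 140.1), (-63.0, 13.0, 140.1)]
237 [(-64.4, -13.1, 140.3), (-64.1, -6.3, 139.8), (-64.2, 7.4, 139.9), (-64.2, 13.1, 140.0)]
238 [(-65.2, -13.1, 139.6), (-65.7, -6.3, 140.5), (-65.6, 7.4, 140.4), (-65.3, 13.1, 139.6)]
239 [(-66.5, -13.1, 139.5), (-66.8, -6.3, 140.3), (-66.7, 7.4, 140.1), (-66.9, 13.1, 140.6)]
240 [(9.5, -5.7, -34.7), (10.3, -2.6, -36.3), (9.9, 3.4, -35.4), (9.8, 5.9, -35.1)]
241 [(9.8, -5.6, -36.4), (9.9, -2.6, -36.7), (10.0, 3.4, -36.8), (9.7, 5.9, -36.2)]
242 [(9.6, -5.6, -37.3), (9.9, -2.6, -37.8), (10.5, 3.3, -39.2), (10.1, 5.8, -38.4)]
243 [(9.7, -5.5, -38.5), (10.0, -2.6, -39.3), (10.1, 3.3, -39.4), (9.9, 5.8, -39.0)]
244 [(10.1, -5.5, -40.7), (10.3, -2.5, -41.1), (9.8, 3.3, -39.9), (9.9, 5.7, -40.1)]
245 [(10.0, -5.4, -41.6), (10.0, -2.5, -41.7), (9.8, 3.3, -41.1), (10.1, 5.7, -41.7)]
246 [(9.7, -5.4, -42.0), (9.8, -2.5, -42.2), (10.2, 3.2, -43.1), (9.4, 5.7, -41.3)]
247 [(10.0, -5.3, -43.8), (10.1, -2.5, -44.1), (9.9, 3.2, -43.7), (10.2, 5.6, -44.2)]
248 [(10.1, -5.3, -45.1), (10.0, -2.5, -44.9), (9.9, 3.2, -44.8), (10.3, 5.5, -45.5)]
249 [(10.1, -5.3, -46.2), (9.9, -2.5, -45.8), (10.0, 3.2, -45.9), (9.3, 5.6, -44.4)]
[0.1135 0.1151 0.1159 0.1164 0.1165 0.118  0.1182 0.1191 0.1193 0.1195
 0.1204 0.1205 0.1205 0.1217 0.1218] [[0.4241 0.0853 0.1181]
 [0.4398 0.0947 0.1663]
 [0.4473 0.1029 0.2173]]
[0.1141 0.1171 0.1176 0.1185 0.1213 0.1218 0.1223 0.1224 0.1226 0.1228
 0.1232 0.1239 0.125  0.1251 0.1251] [[0.4178 0.1835 0.1224]
 [0.4368 0.1935 0.1691]
 [0.4448 0.2043 0.2178]]
```

View pics/g2.png

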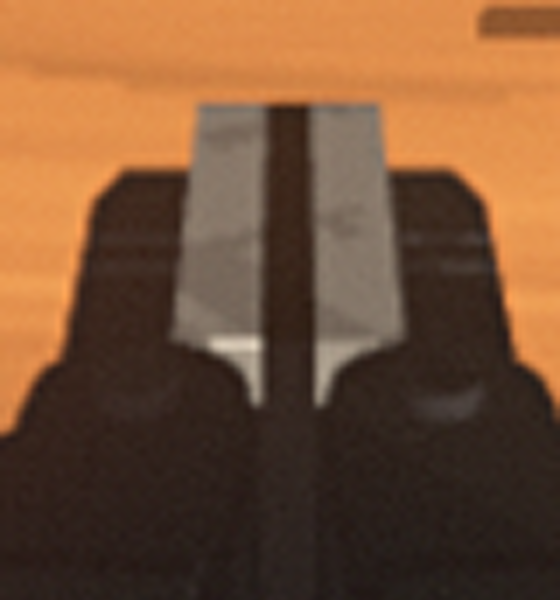

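Run:
```python
from station import bot
from h import *
np.set_printoptions(precision=4,suppress=True)
bot.servo_line([.4311,.1437,.034],rate=.12)
s=bot.read_state();print(s['t'],s['ee_pos'],s['wrist_force'])
im,d,w=shot(bot,"wrist","i1")
def tips():
    for u in (226,229,231,412,415,418):
        col=[back(w,u,v,d[v,u]) for v in range(240,300)]; col=np.array([c for c in col if .02<c[2]<.2 and abs(abs(c[1]-.1443)-.043)<.004]); print(u,col[:,2].min() if len(col) else None)
tips()
```

```text
9.8333 [0.4316 0.1439 0.0345] [ 0.1802  0.3023 -0.6681]
226 0.08098500902626232
229 0.08107076849094455
231 0.07826991837785358
412 0.08123439919591521
415 0.08178977106067184
418 0.08240539249288603
```

View pics/i1.png

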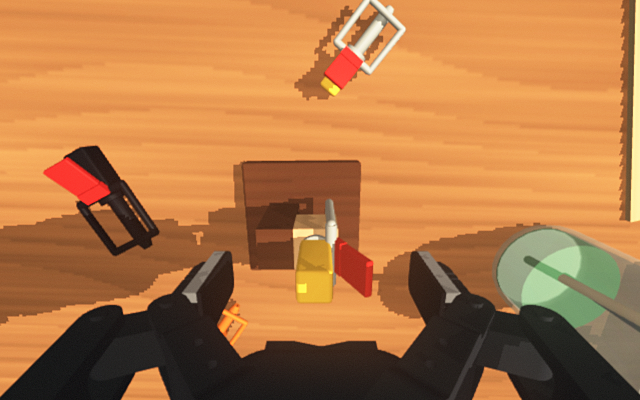

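Run:
```python
from station import bot
from h import *
np.set_printoptions(precision=4,suppress=True)
bot.clamp()
s=bot.read_state();print(s['t'],s['ee_pos'],s['wrist_force'],s['wrist_torque'],s['gripper_width']*85)
im,d,w=shot(bot,"wrist","j1");im2,_,_=shot(bot,"scene","j1s")
cv2.imwrite("pics/j.png",np.hstack([cv2.resize(im[180:330,240:400],None,fx=2.5,fy=2.5),cv2.resize(im2[120:240,330:450],None,fx=3.125,fy=3.125)]))
```

```text
10.5 [0.4323 0.1426 0.0353] [-1.5044 -4.454  13.4064] [-1.0292  0.4018  0.0184] 18.899208013353235
```

View pics/j.png

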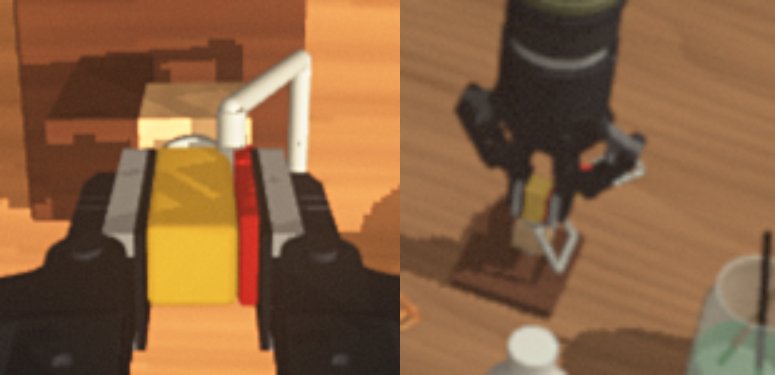

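Run:
```python
from station import bot
from h import *
np.set_printoptions(precision=4,suppress=True)
bot.servo_line([.4316,.1437,.12],rate=.1)
s=bot.read_state();print(s['t'],s['ee_pos'],R.from_quat(s['ee_rot']).as_matrix(),s['wrist_force'],s['wrist_torque'],s['gripper_width']*85)
im,d,w=shot(bot,"wrist","k1");im2,_,_=shot(bot,"scene","k1s")
cv2.imwrite("pics/k.png",np.hstack([cv2.resize(im[150:330,240:400],None,fx=2.5,fy=2.5),cv2.resize(im2[90:210,330:450],None,fx=3.75,fy=3.75)]))
```

```text
11.6083 [0.431  0.1435 0.1193] [[-0.9994 -0.0349 -0.0012]
 [-0.0349  0.9994 -0.0004]
 [ 0.0012 -0.0003 -1.    ]] [ 0.2593 -0.5969 -2.3281] [0.0004 0.0118 0.0189] 18.856387329383196
```

View pics/k.png

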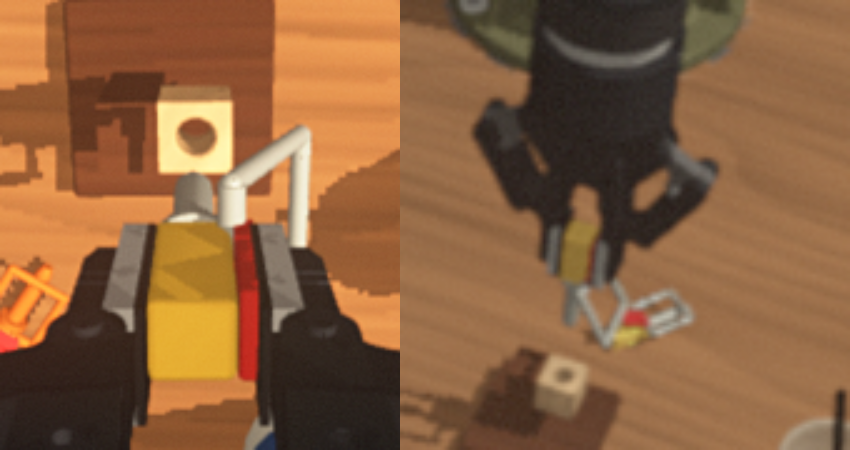

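Run:
```python
from h import *
np.set_printoptions(precision=4,suppress=True)
z=np.load("k1.npz"); w={k:z[k] for k in ['vertical_fov','cx','cy','position','rotation']};d=z['d'];im=z['im']
cv2.imwrite("pics/k2.png",cv2.resize(im[215:310,285:355],None,fx=6,fy=6,interpolation=cv2.INTER_CUBIC))
T=np.array([.431,.1435,.1193]); Rt=np.array([[-0.9994,-0.0349,-0.0012],[-0.0349,0.9994,-0.0004],[0.0012,-0.0003,-1.]])
tf=lambda P:(P-T)@Rt
for v in range(216,304,4): print(v,[tuple((tf(back(w,u,v,d[v,u]))*1000).round(1).tolist()) for u in (303,312,317,322,330)])
```

```text
216 [(-10.9, -14.4, 60.3), (-10.8, -7.0, 59.9), (-10.3, -2.8, 58.5), (-10.7, 1.3, 59.7), (-10.3, 7.9, 58.4)]
220 [(-31.5, -17.4, 106.8), (-32.0, -8.5, 108.2), (5.3, -2.1, 6.5), (-31.6, 1.5, 107.3), (18.8, 5.0, -30.6)]
224 [(-36.3, -17.6, 108.4), (4.4, -5.2, 1.6), (5.0, -2.0, -0.0), (3.4, 1.1, 4.1), (17.6, 4.9, -33.2)]
228 [(-40.4, -17.6, 107.6), (4.0, -5.0, -4.3), (4.9, -2.0, -6.4), (3.6, 1.0, -3.3), (15.5, 4.9, -33.2)]
232 [(-49.7, -18.5, 119.7), (3.7, -4.9, -9.9), (5.3, -1.9, -13.7), (3.6, 1.0, -9.6), (13.4, 5.0, -33.3)]
236 [(-54.0, -18.5, 119.0), (8.6, -4.4, -27.2), (8.7, -1.7, -27.5), (8.8, 0.9, -27.8), (11.5, 5.0, -34.0)]
240 [(7.4, -9.0, -29.8), (7.9, -4.3, -30.9), (8.4, -1.6, -32.0), (8.0, 0.9, -31.1), (9.0, 5.0, -33.3)]
244 [(7.5, -8.7, -34.9), (7.7, -4.1, -35.4), (8.0, -1.6, -35.9), (8.0, 0.9, -36.0), (7.9, 4.9, -35.8)]
248 [(7.3, -8.5, -39.2), (7.5, -4.0, -39.6), (8.2, -1.5, -41.1), (8.0, 0.9, -40.5), (7.4, 4.8, -39.3)]
252 [(7.6, -8.2, -44.1), (7.9, -3.9, -44.8), (7.7, -1.5, -44.4), (7.9, 0.9, -44.8), (7.4, 4.7, -43.8)]
256 [(8.1, -7.9, -49.3), (7.8, -3.8, -48.8), (7.7, -
[... 505 characters left out ...]
), (6.0, -1.3, -63.3), (5.5, 0.8, -62.4), (5.2, 4.2, -61.9)]
280 [(3.3, -7.2, -61.9), (3.4, -3.4, -62.0), (3.6, -1.3, -62.5), (3.6, 0.8, -62.4), (3.3, 4.2, -62.0)]
284 [(1.7, -7.2, -62.4), (1.7, -3.4, -62.4), (1.5, -1.3, -62.1), (71.1, 0.3, -173.4), (1.5, 4.2, -62.2)]
288 [(-0.2, -7.3, -62.5), (-0.6, -3.5, -61.9), (-0.3, -1.3, -62.4), (-0.4, 0.8, -62.2), (-0.3, 4.2, -62.3)]
292 [(-2.0, -7.3, -62.7), (-2.7, -3.5, -61.7), (-2.1, -1.3, -62.5), (-2.5, 0.8, -61.9), (-1.9, 4.2, -62.9)]
296 [(-4.6, -7.4, -61.8), (71.1, 0.3, -173.4), (-4.4, -1.3, -62.1), (-4.5, 0.8, -61.9), (-4.2, 4.3, -62.3)]
300 [(-6.0, -7.3, -62.6), (-5.5, -3.5, -63.4), (-6.4, -1.3, -62.0), (-6.5, 0.8, -61.9), (-6.6, 4.3, -61.8)]
```

View pics/k2.png

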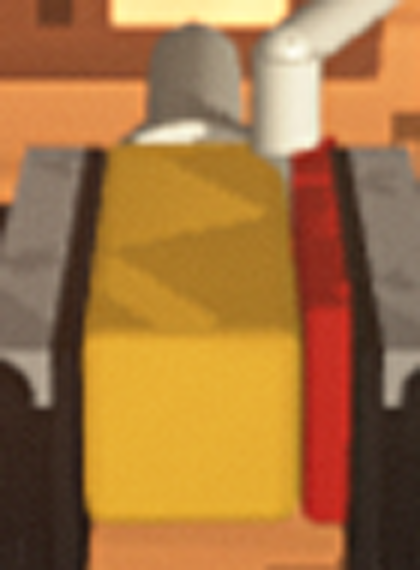

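```bash
cat >> h.py <<'E'
n0=np.array([-.4224,.0839,.9025]); n0/=np.linalg.norm(n0)
e0=np.array([.1965,.9805,0.]); e0-=n0*(e0@n0); e0/=np.linalg.norm(e0)
RT=np.stack([np.cross(e0,-n0),e0,-n0],1)
H0=np.array([.5278,-.1192,.1459])
PIN=np.array([-.0001,-.0016,-.0242])
def tgt(s,dx=0,dy=0):  # dx along bar x (=e x n), dy along bar
    return H0+s*n0+dx*np.cross(e0,n0)+dy*e0-RT@PIN
QT=R.from_matrix(RT).as_quat()
E
python3 - <<'E'
from station import bot
from h import *
np.set_printoptions(precision=4,suppress=True)
print(tgt(.12),tgt(0),RT)
for s in(.12,.06,0): print(bot.solve_ik(tgt(s),QT))
bot.servo_line([.431,.1435,.19],rate=.2)
bot.movep(tgt(.12),QT)
bot.servo_line(tgt(.06),rate=.1)
s=bot.read_state();print(s['t'],s['ee_pos']-tgt(.06),s['wrist_force'],s['wrist_torque'],s['gripper_width']*85)
im,d,w=shot(bot,"wrist","l1");im2,_,_=shot(bot,"scene","l1s");im3,_,_=shot(bot,"top","l1t")
cv2.imwrite("pics/l.png",np.hstack([cv2.resize(im[150:330,240:400],None,fx=2,fy=2),cv2.resize(im2[90:210,180:300],None,fx=3,fy=3)]))
E
```

```text
[ 0.4876 -0.1096  0.2323] [ 0.5382 -0.1196  0.124 ] [[-0.8849  0.1962  0.4224]
 [ 0.1773  0.9806 -0.0839]
 [-0.4307  0.0007 -0.9025]]
[-0.2324 -0.2881 -0.6945  0.7194  0.0156 -0.0312]
[-0.2299 -0.195  -0.7562  0.5646  0.0145 -0.0289]
[-0.2277 -0.084  -0.8012  0.4086  0.0136 -0.027 ]
13.9583 [0.0003 0.0004 0.0001] [-0.6437  0.2896 -1.6461] [0.1343 0.5393 0.0633] 18.563979671276254
```

View pics/l.png

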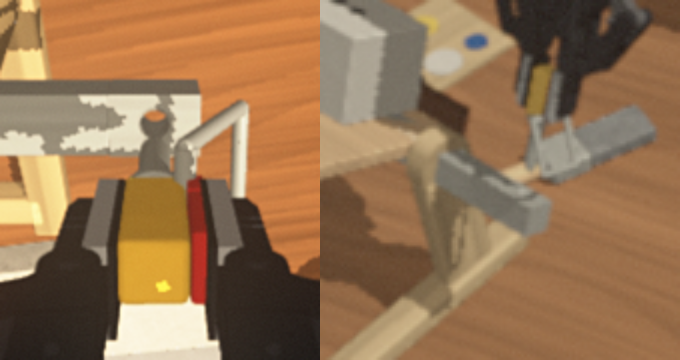

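Run:
```python
from h import *
z=np.load("l1.npz"); w={k:z[k] for k in ['vertical_fov','cx','cy','position','rotation']};im=z['im']
t=np.linspace(0,2*np.pi,60)
ex=np.cross(e0,n0)
def ring(c,r): return np.array([c+r*(np.cos(a)*ex+np.sin(a)*e0) for a in t])
s=8;x0,y0=270,175
big=cv2.resize(im[y0:y0+70,x0:x0+90],None,fx=s,fy=s,interpolation=cv2.INTER_CUBIC)
def dr(P,c): cv2.polylines(big,[np.round((proj(w,P)-[x0,y0]+.5)*s-.5).astype(np.int32)],True,c,1)
dr(ring(H0,.00565),(255,0,0)); dr(ring(H0,.00715),(255,255,0))
S=H0+.06*n0
dr(ring(S-.04*n0,.003),(0,255,0)); dr(ring(S-.034*n0,.005),(0,255,0)); dr(ring(S,.009),(0,0,255))
bc=[H0+a*.012*ex+b*e0 for a,b in((1,.016),(-1,.016),(-1,-.06),(1,-.06))]
dr(np.array(bc),(255,0,255))
cv2.imwrite("pics/m.png",big)
```

```text
(no output)
```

View pics/m.png

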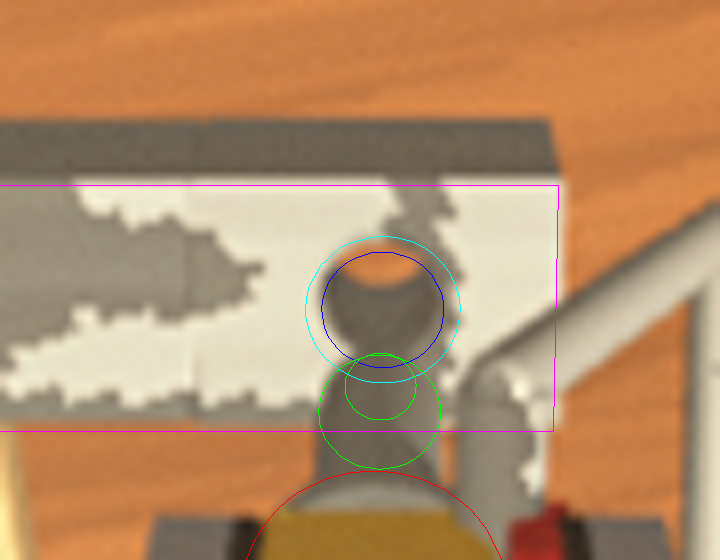

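Run:
```python
from station import bot
from h import *
np.set_printoptions(precision=4,suppress=True)
for s_ in (.042,.036,.032,.028,.022,.016):
    bot.servo_line(tgt(s_,dx=-.0004),ori=QT,rate=.05)
    s=bot.read_state();print(s_,round(s['t'],2),(s['ee_pos']-tgt(s_,-.0004))@RT,s['wrist_force']@RT,s['wrist_torque']@RT)
    if np.linalg.norm(s['wrist_force'])>25: print("STOP");break
im,d,w=shot(bot,"wrist","n1");im2,_,_=shot(bot,"scene","n1s")
cv2.imwrite("pics/n.png",np.hstack([cv2.resize(im[150:330,240:400],None,fx=2,fy=2),cv2.resize(im2[90:210,180:300],None,fx=3,fy=3)]))
```

```text
0.042 14.62 [ 0.0006 -0.      0.0004] [0.6286 0.1679 1.3674] [0.0111 0.6436 0.0032]
0.036 14.88 [0.0003 0.     0.0003] [0.4065 0.347  1.6462] [-0.03    0.5803  0.0103]
0.032 15.13 [ 0.     -0.      0.0002] [ 0.7732 -0.3583  1.1265] [0.0055 0.5771 0.0163]
0.028 15.38 [0.     0.     0.0002] [0.3749 0.1084 1.4276] [0.0544 0.5028 0.0237]
0.022 15.65 [ 0.     -0.      0.0003] [-0.0901 -0.2277  2.5699] [0.049  0.3787 0.0159]
0.016 15.92 [ 0.0001 -0.      0.0003] [-0.265  -1.1885  2.0068] [0.053  0.3552 0.0434]
```

View pics/n.png

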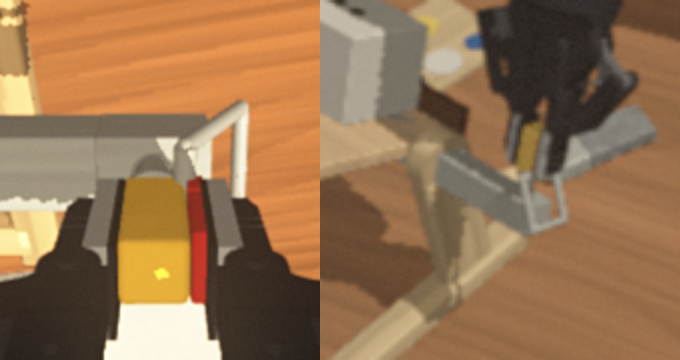

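Run:
```python
from station import bot
from h import *
np.set_printoptions(precision=4,suppress=True)
for s_ in (.010,.006,.004,.003,.002,.001,0,-.001,-.002,-.003,-.004,-.005):
    bot.servo_line(tgt(s_,dx=-.0004),ori=QT,rate=.04)
    s=bot.read_state();f=s['wrist_force']@RT;print(s_,round(s['t'],2),(s['ee_pos']-tgt(s_,-.0004))@RT,f,s['wrist_torque']@RT)
    if f[2]<-12 or np.linalg.norm(f)>30: print("STOP");break
bot.sleep(.2)
im,d,w=shot(bot,"wrist","o1");im2,_,_=shot(bot,"scene","o1s")
cv2.imwrite("pics/o.png",np.hstack([cv2.resize(im[150:330,240:400],None,fx=2,fy=2),cv2.resize(im2[90:210,180:300],None,fx=3,fy=3)]))
print(bot.read_state()['wrist_force']@RT)
T=s['ee_pos']
for v in (264,272,280,284,288,292,300): print([tuple((((back(w,u,v,d[v,u])-H0)@RT)*1000).round(1).tolist()) for u in (303,312,317,322,330)])
```

```text
0.01 16.32 [ 0.     -0.      0.0002] [-1.0705  0.0179  2.3109] [ 0.0618  0.339  -0.0253]
0.006 16.57 [ 0.0001 -0.      0.0002] [0.64   0.7688 1.8372] [ 0.0564  0.3314 -0.0085]
0.004 16.82 [ 0.0001 -0.      0.0001] [-1.032  -0.7734  2.0308] [0.1133 0.4117 0.036 ]
0.003 17.07 [0.0001 0.     0.    ] [-0.1746  0.232   1.0044] [ 0.0385  0.4616 -0.0296]
0.002 17.32 [0.0001 0.     0.0001] [0.3167 0.1976 2.6598] [0.0538 0.4043 0.0177]
0.001 17.57 [0.0001 0.     0.0001] [ 0.6464 -0.1995  1.7387] [0.0355 0.4588 0.0158]
0 17.82 [-0.0001  0.     -0.0001] [ 1.5816  0.1778 -2.1827] [-0.0056  0.6464  0.0173]
-0.001 18.07 [-0.0001 -0.     -0.0009] [  5.8864   0.6971 -17.6229] [ 0.0417  1.5367 -0.0026]
STOP
[  4.5292  -0.222  -17.3045]
[(8.5, -5.7, -31.7), (8.5, -1.8, -31.9), (8.2, 0.4, -31.2), (8.6, 2.6, -32.1), (8.8, 6.0, -32.3)]
[(7.6, -5.4, -37.1), (7.7, -1.7, -37.3), (8.0, 0.4, -37.7), (7.7, 2.5, -37.3), (7.7, 5.9, -37.3)]
[(4.5, -5.4, -38.3), (4.7, -1.6, -38.6), (4.7, 0.4, -38.5), (4.6, 2.5, -38.4), (4.3, 5.9, -38.0)]
[(2.5, -5.5, -38.0), (2.0, -1.7, -37.4), (2.3, 0.4, -37.7), (2.0, 2.5, -37.3), (2.5, 5.9, -38.1)]
[(1.0, -5.5, -38.7), (0.9, -1.7, -38.6), (0.2, 0.4, -37.6), (-0.0, 2.6, -37.1), (0.7, 5.9, -38.3)]
[(-1.5, -5.6, -37.9), (-1.7, -1.7, -37.5), (-1.4, 0.4, -38.1), (-1.9, 2.6, -37.3), (-1.7, 6.0, -37.6)]
[(-4.6, -5.5, -39.1), (-5.9, -1.8, -37.3), (-5.3, 0.4, -38.1), (-5.0, 2.6, -38.6), (-5.5, 6.0, -37.8)]
```

View pics/o.png

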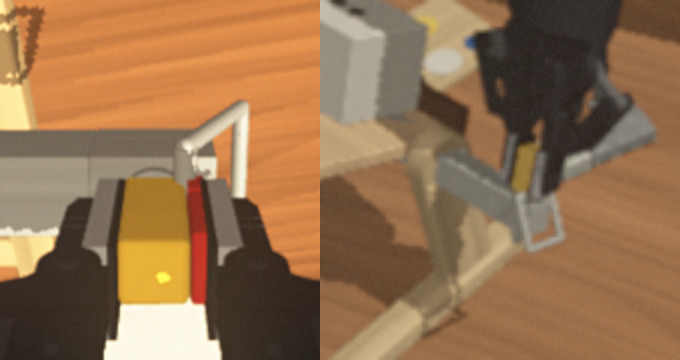

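Run:
```python
from station import bot
from h import *
np.set_printoptions(precision=4,suppress=True)
bot.servo_line(tgt(-.0004,dx=-.0003),ori=QT,rate=.04)
print(bot.read_state()['wrist_force']@RT)
bot.sleep(.2)
bot.let_go(); s=bot.read_state(); print(s['t'],s['wrist_force'],s['gripper_width'])
im,d,w=shot(bot,"wrist","p1");im2,_,_=shot(bot,"scene","p1s")
cv2.imwrite("pics/p.png",np.hstack([cv2.resize(im[150:330,240:400],None,fx=2,fy=2),cv2.resize(im2[90:210,180:300],None,fx=3,fy=3)]))
```

```text
[  3.4543  -0.5788 -10.7442]
19.475 [ 0.285   0.5181 -0.5075] 0.9986772165732903
```

View pics/p.png

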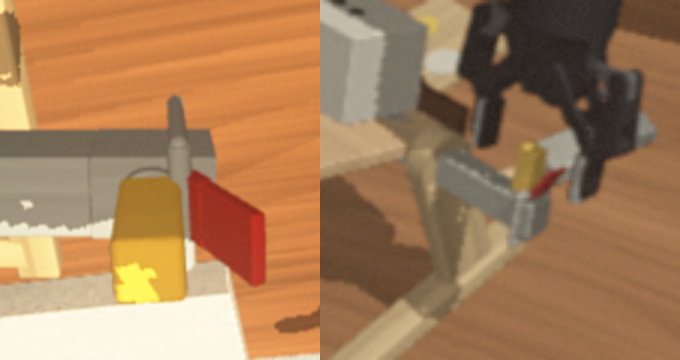

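Released; the loop has sprung shut round the bar's end. I back straight off along the pin axis and check.

Run:
```python
from station import bot
from h import *
np.set_printoptions(precision=4,suppress=True)
bot.servo_line(tgt(.10),ori=QT,rate=.15)
s=bot.read_state(); print(s['t'],s['wrist_force'])
im,d,w=shot(bot,"wrist","q1");im2,_,_=shot(bot,"scene","q1s")
cv2.imwrite("pics/q.png",np.hstack([cv2.resize(im[120:300,240:400],None,fx=2,fy=2),cv2.resize(im2[90:210,180:300],None,fx=3,fy=3)]))
vs,us=np.mgrid[120:320,240:400];P=((back(w,us,vs,d[120:320,240:400])-H0)@RT)*1000
hsv=cv2.cvtColor(im[120:320,240:400],cv2.COLOR_BGR2HSV)
m=(hsv[...,0]>20)&(hsv[...,0]<32)&(hsv[...,1]>150)&(P[...,2]<-10)&(abs(P[...,0])<20)&(abs(P[...,1])<20)
Q=P[m];print(len(Q),np.percentile(Q,[1,5,50,95,99],axis=0))
T=Q[Q[:,2]<np.percentile(Q[:,2],40)+0]; A=np.c_[Q[:,:2],np.ones(len(Q))]
top=Q[(Q[:,2]<-35)&(Q[:,0]<6)]; c,*_=np.linalg.lstsq(np.c_[top[:,:2],np.ones(len(top))],top[:,2],rcond=None); print(len(top),top.mean(0),c)
bot.movep if 0 else None
```

```text
20.3917 [0.2735 0.1962 0.0478]
358 [[ -6.0138  -7.4735 -39.1786]
 [ -5.0693  -6.6645 -38.9203]
 [  1.3055   0.0224 -37.8677]
 [  7.8699   6.0205 -36.54  ]
 [  8.3214   6.7879 -36.08  ]]
295 [  0.0607  -0.2557 -37.9021] [  0.024    0.0286 -37.8963]
```

View pics/q.png

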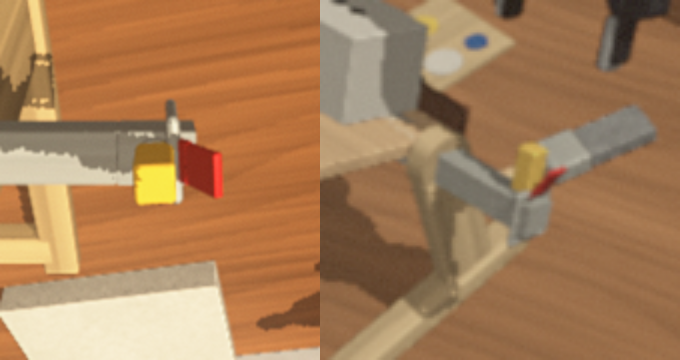

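Run:
```python
from station import bot
bot.job_done(); print(bot.read_state()['t'])
```

```text
the job is handed in; nothing more can be done
the job is handed in; nothing more can be done
```

The hitch pin is home through the cross hole near the bar's free end, with its loop sprung shut round the end. I handed the job in at about 20.4 s of the 51 s; no verdict is reported.

**What I did:** I squeezed lever against head on the parked yellow pin, not the black, orange or small yellow look-alikes. I drew it straight up and tilted it to the measured bar slope (25.5° lean, −11° yaw). I then pushed it in until the collar seated at about 17 N, released it and backed straight off.

**Last checks:**
- **Pin home:** the head's top is 37.9 mm above the bar's face, where 38 mm is fully home. It is about 0.1 mm off the bar's middle line and tilted about 2° (0.04 rad).
- **Loop held open, then shut:** pictures show it open at the bottom of the push and round the bar's end after release. I did not measure its angle or the cross wire's depth.
- **Robot clear:** wrist force after backing off was about 0.3 N.
- **Bystanders:** they are judged only from the pictures and the path; I did not measure their positions again at the end.

**One disagreement:** both cameras showed the real fingertips about 30 to 35 mm behind the reported TCP. I caught this before grasping and worked from the camera-measured positions of pads and pin.

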